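Full blast for the tying vise

TASK

Blow the tying vise clean: squeeze the trigger of the yellow blow gun, the one aimed at the vise, past its first-stage pressure point and fully home in the second stage, and hold it there for about a second. Then let the trigger spring back, with the gun still lying on its rest and pointing at the vise, and leave the red gun alone.

Things in the scene. Friction and masses are not known exactly. Their poses are not given: they have to be found in the camera images.
- yellow_gun_squeeze (a point): Loose 0.4 kg blow gun, yellow trigger and stripe, on its side. Point: midway between handle's back and trigger's front face (at rest), mid-height, 74 mm above table. x = barrel to nozzle, y = handle end to barrel, z up. In mm: black handle x -28..-6, y -79..51; trigger's front x +28, y -25..37, 22 high; grey body x -38..72, y 51..85; nozzle to x 160 at y 68; gun z -14..14.
- yellow_gun_first (a joint): First-stage travel of the yellow trigger: 0 m released, 0.008 m at the pressure point; light spring, 2 N rising to 5 N. The trigger moves straight towards the handle (gun -x) and springs back when let go. Span over handle and trigger: 56 mm at rest, 40 mm fully squeezed. Squeezing may shift the gun some 8 mm on its rest; no harm.
- yellow_gun_second (a joint): Second-stage travel of the same trigger: 0 m until it is pushed past the pressure point, which takes 8 N, then to 0.008 m fully squeezed at 14 N; springs back when let go. The trigger's whole travel is first plus second, 16 mm.
- yellow_gun_rest_top (a point): Where the squeeze point lies when the yellow gun is properly placed on its fixed rest, same axes. Rest: 150 x 200 x 10 mm plywood base, two dark blocks with tops 60 mm above the table under the gun's body (y 51..85) and handle end (y -75..-49). Between them handle and trigger overhang, with 50 mm free below, so fingers pass down on both sides.
- red_gun_squeeze (a point): Bystander: blow gun with RED trigger and stripe on its own rest, aimed at a foam block of drying flies. Same shape, sizes, point and axes as the yellow one.
- red_gun_first (a joint): First-stage travel of the red trigger, 0 m released to 0.008 m at its pressure point.
Things that resemble listed ones, but are neither listed nor needed, are in the scene too. Leave any purple look-alike of the part that bears yellow_gun_rest_top alone.

How it is judged:
By the outcome, as a careful person would: the job done as asked, in the order asked, and still so for the second after the job is handed in, with the robot touching nothing.
It also fails if it takes over 32 s, if anything falls off the work surface, if the arm or the gripper's body presses on something with over 40 N, if the wrist force passes 120 N, or if a joint passes its speed limit or range.

ROBOT

A 7-joint arm with a two-finger parallel gripper is mounted at the origin on the work surface. World frame = base frame: x ahead of the robot, y to its left, z up, the work surface at z = 0. Lengths are in m, angles in degrees, forces in N, time in s.
With the tool pointing down it reaches from about 0.4 to 0.85 m from the base axis. Payload 10.4 kg.
Tool frame: the origin (TCP) lies where the fingers leave the gripper's body, on its centre line; the fingertips stand 70 mm ahead of it and the grasp point (between the pads) lies 51 mm ahead of it; z points along the fingers, y is the line along which they close (so a half turn about z gives the same grasp; the last joint's range is limited). The gripper opens to 87 mm and grips with 3 to 60 N. Pads are 19 mm wide; open, the fingers measure 117 mm over their backs; the gripper's body (75 mm by 190 mm) begins 51 mm behind the grasp point.
Start: joints at [-71.826, 19.034, -3.707, 83.658, 1.238, 77.344, -5.071], TCP at [0.208, 0.589, 0.292] pointing down, gripper open.
Joint ranges: [-148.97, 148.97], [-28.65, 121.19], [-84.17, 76.75], [9.2, 138.47], [-72.65, 252.65], [3.7, 117.97], [-149.18, 149.18]. Speed limits (degrees/s): [127.2, 127.2, 159.86, 159.86, 180, 180, 180].

INTERFACE

Orientations are given as [roll, pitch, yaw] about the fixed x, y, z axes, in that order (R = Rz(yaw) Ry(pitch) Rx(roll)).
In Python, from rig import status, capture, manip gives the robot as it stands.
- The arm moves only by the shell command python3 -m inch 'ROWS' [FORCE]. ROWS is JSON, a list of rows, each a list of 5 numbers: the opening, from -1 (shut) to 1 (fully open), then the shift along the tool's x, y, z in units of 50 mm (1.0 is 50 mm), then the turn about the tool's z in units of 5 degrees (1.0 is 5 degrees). In form: [[hand, tx, ty, tz, twist], ...]. A call has 1 to 12 rows; each row is the pose to reach, as a shift and turn from the pose commanded when the call began, along the tool's axes at that moment; what a row does not reach only later rows make up. A row lasts 1/10 s, in which the tool goes at most 50 mm and 8.59 degrees, less where a joint would pass 70% of its speed; a pose out of reach is approached as far as the arm can. A call with a gripper value outside its range is refused whole. The fingers move at their own pace and stop on an object; FORCE is the grip in N (left out, the last holds). Time passes only in rows, so rows that repeat a pose let the fingers close. It gives the time, the measured TCP pose, the force, the opening and the grip force at its end, in the units of the state.
- status.read_state(): the state, without advancing time (a new reading comes with each control period).
- capture(name): name is "scene" or "top"; returns a dict with "image" (420x560x3 uint8, blue, green, red), "z_map" (420x560 float32, m along the optical axis (not along the pixel's ray), 0 where there is no reading), "K" (3x3 intrinsics, pixels), "dist_coeffs" ([k1, k2, p1, p2, k3] as OpenCV has them; the pictures are not rectified), "cam_to_world" (4x4, takes a point from camera to world coordinates). Camera axes: x right, y up, looking along -z (the intrinsics and any distortion apply to the point x, -y, -z); pixel columns grow to the right and rows downward; lengths in m; the calibration is good to about 2 mm. A picture is of the moment at which its call begins.
- manip.finish_job(): hands the job in; it is judged then, once.
The state is a dict: "time": time; "q": joint angles; "joint_velocities": joint speeds; "effort": joint torques, N m; "position": TCP position; "ee_rot": TCP orientation; "force": force on the tool from outside, world axes, zero at the start; "moment": the same for the moment, N m; "width": finger opening in m; "finger_force": force on a finger pad.
Only numpy, scipy, OpenCV 4.12 (cv2) and the standard library are available. Lean on these libraries where they do the work, as an engineer would, in place of code of your own. Each camera call takes 0.05 s, during which the arm holds its last target. There are 200 camera calls.

## Working session

There is one attempt and no reset: what is moved stays moved. The work goes in short steps, Python scripts to look and compute and a shell command to move; the robot and the scene stay as the last step left them, time stands still between calls to the robot, and variables do not carry over. Pictures are saved under pics/ and viewed, at most 10 in all, crops included, and the job is handed in when it is done.

```bash
ls; mkdir -p pics
python3 - <<'E'
from rig import status, capture
import cv2,numpy as np
for n in("scene","top"):
    c=capture(n); cv2.imwrite(f"pics/{n}0.png",c["image"]); np.savez(f"{n}0.npz",**c); print(n,c["K"],c["dist_coeffs"],c["cam_to_world"])
s=status.read_state(); print(s["time"],s["position"],s["ee_rot"],s["width"])
E
```

```text
pics
scene [[395.47676198   0.         275.70863132]
 [  0.         395.47676198 217.45640866]
 [  0.           0.           1.        ]] [-0.0842397  0.         0.         0.         0.       ] [[ 0.80314442 -0.39623762  0.44492111  0.69795101]
 [ 0.59578226  0.53614141 -0.59799321 -0.55382583]
 [-0.00159323  0.74535102  0.66667033  0.62496763]
 [ 0.          0.          0.          1.        ]]
top [[453.8036214    0.         280.57341486]
 [  0.         453.8036214  211.6369745 ]
 [  0.           0.           1.        ]] [-0.07576854  0.          0.          0.          0.        ] [[-0.02061369  0.99553684 -0.09209494  0.27576501]
 [-0.99975313 -0.01976141  0.01015687 -0.05840363]
 [ 0.00829162  0.09228158  0.99569843  1.10916315]
 [ 0.          0.          0.          1.        ]]
0.1 [0.20820088 0.58903321 0.29154649] [-1.79928969e+02  2.97109433e-03  1.60533940e+02] 0.08670691252701616
```

View pics/top0.png

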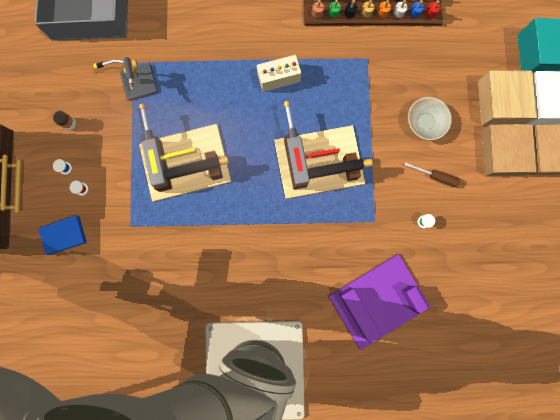

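View pics/scene0.png

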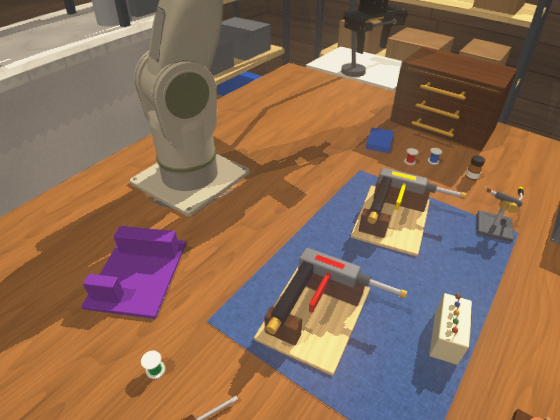

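Top view: the yellow-trigger gun has its body at (152,160), trigger at (180,154), handle at (195,168) and nozzle at (142,107), aimed at the vise at (138,78). Lookalikes are the red gun at (300,160), which aims at the foam (279,72), and the purple rest at (380,300). I choose the yellow one and check it in a close crop with measurements.

```bash
cat > h.py <<'E'
import cv2,numpy as np
def ray(c,uv):
    uv=np.array(uv,float).reshape(-1,1,2)
    p=cv2.undistortPoints(uv,c["K"],c["dist_coeffs"]).reshape(-1,2)
    d=np.c_[p[:,0],-p[:,1],-np.ones(len(p))]@c["cam_to_world"][:3,:3].T
    return c["cam_to_world"][:3,3],d
def plane(c,uv,z):
    o,d=ray(c,uv); return o+d*((z-o[2])/d[:,2])[:,None]
def yellow(c):
    h=cv2.cvtColor(c["image"],cv2.COLOR_BGR2HSV)
    m=cv2.inRange(h,(24,170,120),(34,255,255)); n,l,s,ce=cv2.connectedComponentsWithStats(m)
    return [(s[i],l==i) for i in range(1,n) if s[i][4]>25]
E
python3 - <<'E'
from h import *
c=dict(np.load("top0.npz")); im=c["image"]
cv2.imwrite("pics/crop.png",cv2.resize(im[95:215,120:240],(600,600),interpolation=cv2.INTER_CUBIC))
for s,m in yellow(c):
    v,u=np.nonzero(m); P=plane(c,np.c_[u,v],.087); r=cv2.minAreaRect(P[:,:2].astype(np.float32)*1000); print(s,r,[np.round(x) for x in cv2.boxPoints(r)])
E
```

```text
[161 149  33  10  87] ((510.3282775878906, 166.92071533203125), (7.80116605758667, 75.75751495361328), 14.612133026123047) [array([497., 203.], dtype=float32), array([516., 129.], dtype=float32), array([524., 131.], dtype=float32), array([505., 205.], dtype=float32)]
[149 150   8  23 101] ((492.9467468261719, 223.1356201171875), (51.96863555908203, 10.47146224975586), 12.489474296569824) [array([466., 223.], dtype=float32), array([469., 212.], dtype=float32), array([519., 224.], dtype=float32), array([517., 234.], dtype=float32)]
```

View pics/crop.png

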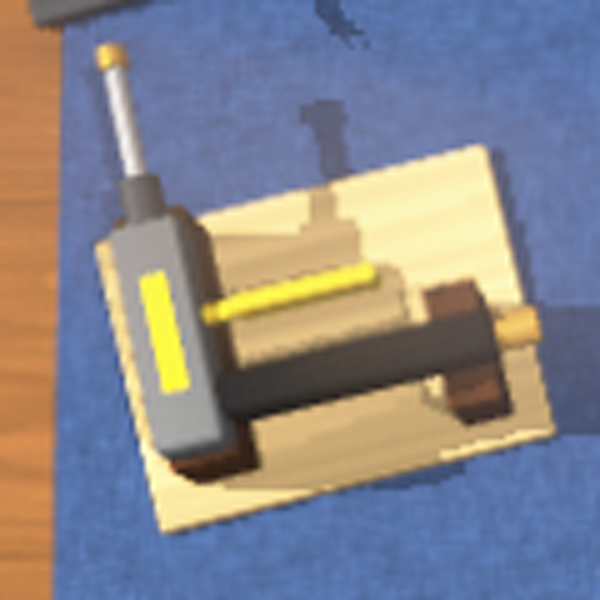

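The crop shows the yellow gun seated on both blocks: trigger (205,312)–(375,270), handle (230,390)–(490,335), tip (111,52). Next I fit the pose from these landmarks.

Run:
```python
from h import *
from scipy.optimize import least_squares
c=dict(np.load("top0.npz"))
# crop px, gun xy (mm), z ; None = not constrained
L=[((111,45),160,68,76),((110,228),72,85,88),((190,212),72,51,88),((163,455),-38,85,88),((232,447),-38,51,88),
((488,312),-6,-79,88),((495,362),-28,-79,88),((228,365),-6,51,88),((375,264),28,-25,85)]
uv=[((a+.5)/5-.5+120,(b+.5)/5-.5+95) for (a,b),*_ in L]
P=np.array([plane(c,[q],l[3]/1000)[0,:2]*1000 for q,l in zip(uv,L)]); G=np.array([[l[1],l[2]] for l in L],float)
def R(t): return np.array([[np.cos(t),-np.sin(t)],[np.sin(t),np.cos(t)]])
f=lambda p:((G@R(p[2]).T+p[:2])-P).ravel()
r=least_squares(f,[480,160,.23],loss="soft_l1",f_scale=3); print(r.x[:2],np.degrees(r.x[2])); print(f(r.x).reshape(-1,2).round(1))
# trigger in gun frame
for s,m in yellow(c):
    v,u=np.nonzero(m); Q=(plane(c,np.c_[u,v],.086)[:,:2]*1000-r.x[:2])@R(r.x[2]); print(np.percentile(Q,[2,50,98],axis=0).round(1))
```

```text
[489.2889176  149.09724443] 11.755399861550696
[[-1.8 -5. ]
 [ 0.3 -1.6]
 [ 0.6  2.3]
 [-0.9  1.8]
 [ 3.   0.2]
 [ 0.9 -3.1]
 [ 2.6 -4.5]
 [-3.6  4.7]
 [-1.2  4.3]]
[[ 20.1 -22.6]
 [ 23.8  17.7]
 [ 27.4  49.4]]
[[-5.9 67. ]
 [18.6 71.9]
 [43.7 76.9]]
```

```bash
python3 -m inch '[[1,-0.67,-0.53,0,0.97],[1,-1.35,-1.06,0,1.94],[1,-2.02,-1.6,0,2.9],[1,-2.7,-2.13,0,3.88],[1,-3.37,-2.66,0,4.85],[1,-4.05,-3.2,0,5.8],[1,-4.72,-3.73,0,6.8],[1,-5.4,-4.26,0,7.75],[1,-6.07,-4.8,0,8.7],[1,-6.74,-5.3,0,9.7],[1,-7.4,-5.85,0,10.65],[1,-8.09,-6.39,0,11.64]]' 30
python3 - <<'E'
from rig import status
s=status.read_state(); print(s["time"],s["position"],s["ee_rot"],s["force"])
E
```

```text
time: 1.3
position: [0.4836, 0.1516, 0.2922]
ee_rot: [-180.0, -0.0, 102.2]
force: [1.0, 0.9, 1.2]
width: 0.0871
finger_force: 0.0
1.3 [0.48356745 0.15164511 0.29215549] [-1.79989764e+02 -1.44271883e-02  1.02152252e+02] [0.95589616 0.87833035 1.22765413]
```

```bash
python3 -m inch '[[1,0,0,0.6,0],[1,0,0,1.2,0],[1,0,0,1.8,0],[1,0,0,2.2,0],[1,0,0,2.4,0],[1,0,0,2.4,0]]'
python3 - <<'E'
from rig import capture
from h import *
c=capture("scene"); np.savez("scene1.npz",**c); cv2.imwrite("pics/s1.png",cv2.resize(c["image"][120:270,320:520],(800,600),interpolation=cv2.INTER_CUBIC))
c=capture("top"); np.savez("top1.npz",**c); cv2.imwrite("pics/t1.png",cv2.resize(c["image"][75:225,90:290],(800,600),interpolation=cv2.INTER_CUBIC))
E
```

```text
time: 1.9
position: [0.4825, 0.153, 0.1712]
ee_rot: [-179.9, 0.0, 102.3]
force: [-0.2, 0.0, -0.2]
width: 0.0869
finger_force: 0.0
```

View pics/s1.png

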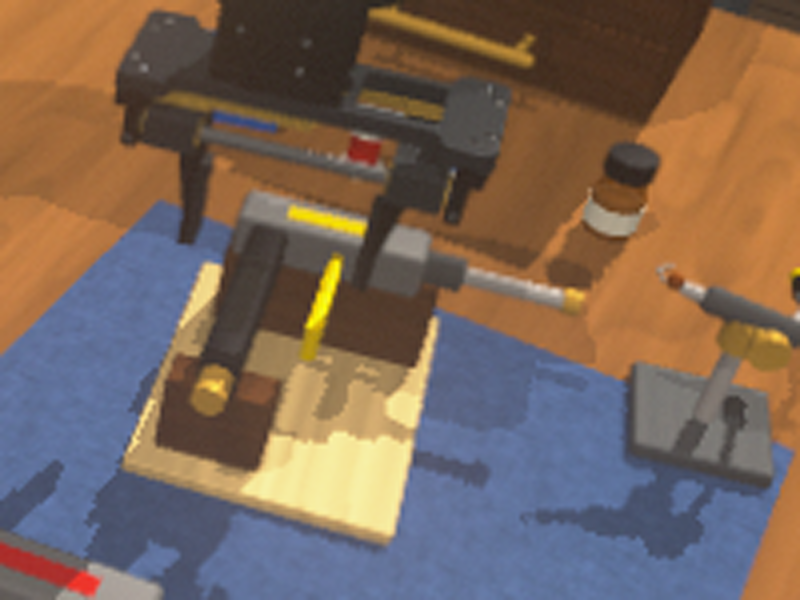

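View pics/t1.png

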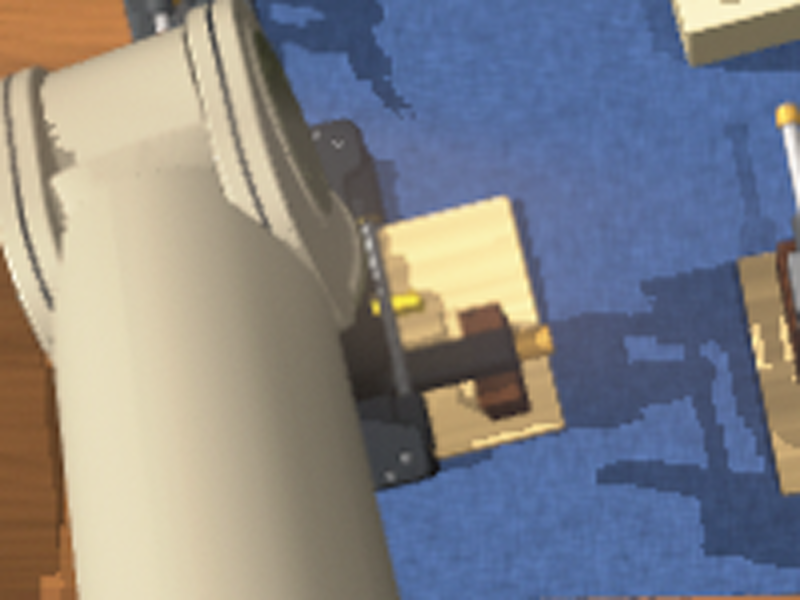

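The scene crop shows the fingers above the gun, with tips at (188,240) behind the handle and (370,285) ahead of the trigger. The top view is mostly covered by the arm. I'll cross-check the gun pose with the scene camera.

Run:
```python
from h import *
c=dict(np.load("scene1.npz"))
t=np.radians(12.3); R=np.array([[np.cos(t),-np.sin(t)],[np.sin(t),np.cos(t)]])
g=lambda a,z:((plane(c,[(320+(a[0]+.5)/4-.5,120+(a[1]+.5)/4-.5)],z)[0,:2]*1000-[489.3,149.1])@R).round(1)
print("trig end top centre (exp 24,-25)",g((312,325),.085))
print("brass end centre (exp -17,<-79)",g((212,390),.074))
print("nozzle tip (exp 160,68)",g((582,298),.074))
print("body front top right (72,51)",g((430,240),.088)); print("body rear left top (-38,85)",g((250,195),.088))
print("finger tips (tool -5,5; x +38..53 / -48..-63)",g((188,240),.101),g((368,285),.101))
```

```text
trig end top centre (exp 24,-25) [ 24. -24.]
brass end centre (exp -17,<-79) [-14.5 -85.7]
nozzle tip (exp 160,68) [162.1  80. ]
body front top right (72,51) [72.2 78.7]
body rear left top (-38,85) [-34.1  79.5]
finger tips (tool -5,5; x +38..53 / -48..-63) [-54.    1.5] [46.3  2.2]
```

The gun pose agrees, so I descend.

```bash
python3 -m inch '[[1,0,0,0.15,0],[1,0,0,0.3,0],[1,0,0,0.45,0],[1,0,0,0.6,0],[1,0,0,0.75,0],[1,0,0,0.85,0],[1,0,0,0.92,0],[1,0,0,0.92,0]]'
```

```text
time: 2.8
position: [0.483, 0.1532, 0.1258]
ee_rot: [-180.0, 0.0, 102.3]
force: [0.9, -0.7, -0.3]
width: 0.087
finger_force: 0.0
```

```bash
python3 -m inch '[[0.6,0,0,0,0],[0.4,0,0,0,0],[0.3,0,0,0,0],[0.2,0,0,0,0],[0.1,0,0,0,0],[0,0,0,0,0],[-0.1,0,0,0,0],[-0.2,0,0,0,0],[-0.3,0,0,0,0],[-0.3,0,0,0,0]]' 30
```

```text
time: 3.8
position: [0.4806, 0.1523, 0.1263]
ee_rot: [-179.6, 0.0, 102.3]
force: [-16.4, -6.3, 20.6]
width: 0.0398
finger_force: 29.8
```

```bash
python3 -m inch '[[-0.3,0,0,0,0],[-0.3,0,0,0,0],[-0.3,0,0,0,0],[-0.3,0,0,0,0],[-0.3,0,0,0,0],[-0.3,0,0,0,0]]'
python3 - <<'E'
from rig import capture,status
from h import *
c=capture("scene"); cv2.imwrite("pics/s2.png",cv2.resize(c["image"][120:270,320:520],(800,600),interpolation=cv2.INTER_CUBIC))
s=status.read_state(); print(s["force"],s["moment"],s["width"])
E
```

```text
time: 4.4
position: [0.4806, 0.1523, 0.1263]
ee_rot: [-179.6, 0.0, 102.3]
force: [-17.1, -6.2, 20.5]
width: 0.0396
finger_force: 29.8
[-15.92499257  -6.01180369  20.28575614] [-1.38876432  3.85741382  0.28433274] 0.03941716637871542
```

View pics/s2.png

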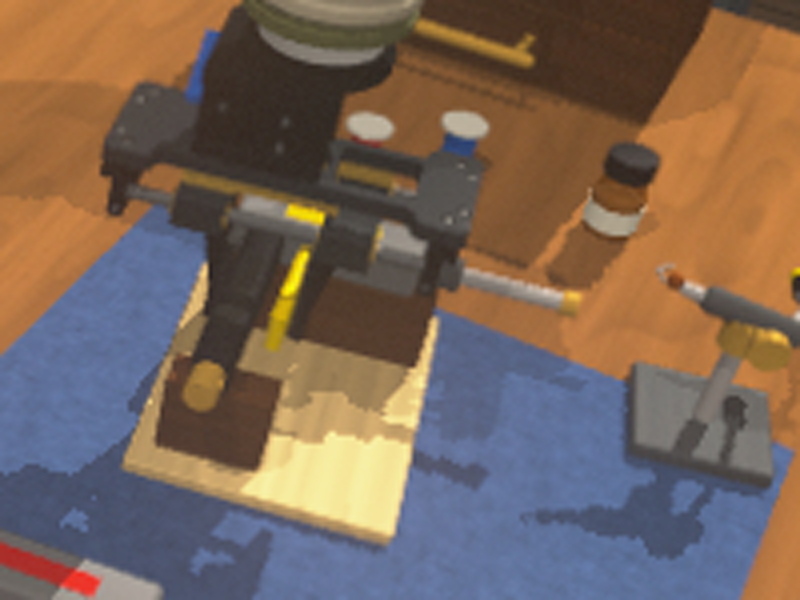

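The picture shows the trigger squeezed home: span 39.6 mm, trigger at (290,300), nozzle tip at (572,302), still aimed at the vise. I hold a little longer, then open quickly.

```bash
python3 -m inch '[[-0.3,0,0,0,0],[-0.3,0,0,0,0],[1,0,0,0,0],[1,0,0,0,0],[1,0,0,0,0],[1,0,0,0,0],[1,0,0,0,0],[1,0,0,0,0],[1,0,0,0,0],[1,0,0,0,0]]'
```

```text
time: 5.45
position: [0.4831, 0.1533, 0.1262]
ee_rot: [-180.0, -0.0, 102.3]
force: [-0.7, 0.1, 0.6]
width: 0.0859
finger_force: 0.0
```

```bash
python3 -m inch '[[1,0,0,-0.15,0],[1,0,0,-0.4,0],[1,0,0,-0.8,0],[1,0,0,-1.4,0],[1,0,0,-2.2,0],[1,0,0,-3,0],[1,0,0,-3.6,0],[1,0,0,-3.6,0]]'
python3 -m inch '[[1,0.8,0,0,0],[1,1.6,0,0,0],[1,2.4,0,0,0],[1,3,0,0,0],[1,3.6,0,0,0],[1,3.6,0,0,0]]'
python3 - <<'E'
from rig import capture,status
from h import *
for n in("scene","top"):
    c=capture(n); im=c["image"][120:270,320:520] if n=="scene" else c["image"][75:225,90:290]
    cv2.imwrite(f"pics/{n}3.png",cv2.resize(im,(800,600),interpolation=cv2.INTER_CUBIC)); np.savez(n+"3.npz",**c)
    for k in (n+"0.npz",n+"3.npz"):
        print(k,[list(s) for s,m in yellow(dict(np.load(k)))])
E
```

```text
time: 6.25
position: [0.4847, 0.1535, 0.3118]
ee_rot: [179.6, -0.1, 102.3]
force: [0.4, -0.0, -0.1]
width: 0.0872
finger_force: 0.0
time: 6.85
position: [0.4425, 0.3332, 0.306]
ee_rot: [-180.0, -0.1, 102.7]
force: [-0.2, -1.0, -0.1]
width: 0.0871
finger_force: 0.0
scene0.npz [[np.int32(392), np.int32(172), np.int32(24), np.int32(8), np.int32(61)], [np.int32(396), np.int32(184), np.int32(9), np.int32(23), np.int32(81)]]
scene3.npz [[np.int32(390), np.int32(171), np.int32(24), np.int32(8), np.int32(59)], [np.int32(392), np.int32(183), np.int32(11), np.int32(26), np.int32(94)]]
top0.npz [[np.int32(161), np.int32(149), np.int32(33), np.int32(10), np.int32(87)], [np.int32(149), np.int32(150), np.int32(8), np.int32(23), np.int32(101)]]
top3.npz [[np.int32(149), np.int32(152), np.int32(8), np.int32(23), np.int32(103)], [np.int32(161), np.int32(152), np.int32(34), np.int32(10), np.int32(99)]]
```

View pics/scene3.png

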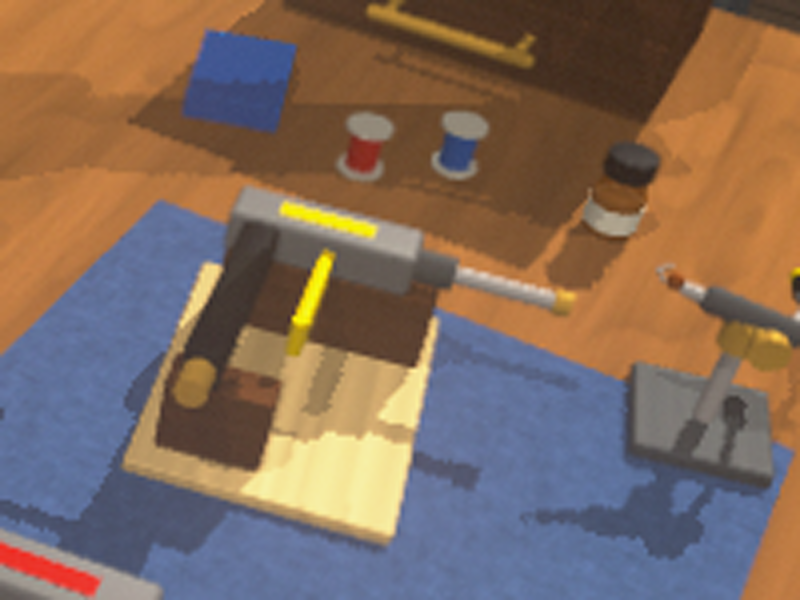

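View pics/top3.png

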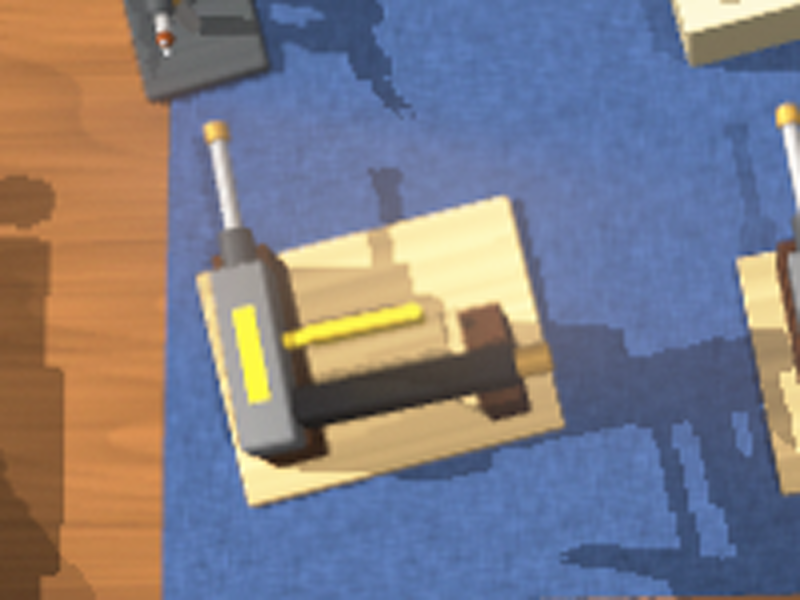

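The scene and top views show the trigger sprung back at (350,325) in the top crop, the gun on both blocks, and the nozzle (216,130) towards the vise. The gun has shifted slightly, so I measure that shift before handing in.

Run:
```python
from h import *
a=dict(np.load("top0.npz"));b=dict(np.load("top3.npz"))
ga,gb=[cv2.cvtColor(x["image"],cv2.COLOR_BGR2GRAY) for x in(a,b)]
# points on gun: stripe corners, trigger ends, tip, handle/brass end (px, top0)
p=np.float32([[142.3,105.6],[151,151],[155.5,171],[194,149.5],[162,157],[218,158],[227,162],[147,136],[144.5,120]]).reshape(-1,1,2)
p=cv2.cornerSubPix(ga,p,(2,2),(-1,-1),(3,20,.01))
q,st,e=cv2.calcOpticalFlowPyrLK(ga,gb,p,None,winSize=(11,11),maxLevel=2)
A=plane(a,p,.086)[:,:2]*1000;B=plane(b,q,.086)[:,:2]*1000
print(np.c_[A,B-A,e].round(1))
M,i=cv2.estimateAffinePartial2D(A,B,ransacReprojThreshold=2.5); th=np.degrees(np.arctan2(M[1,0],M[0,0]))
print(i.ravel(),th,M@[489,149,1]-[489,149], np.hypot(M[0,0],M[1,0]))
```

```text
[[ 6.255e+02  2.489e+02 -3.500e+00 -3.900e+00  4.400e+00]
 [ 5.167e+02  2.269e+02 -4.500e+00 -6.000e-01  3.500e+00]
 [ 4.696e+02  2.160e+02 -5.300e+00  5.000e-01  3.000e+00]
 [ 5.178e+02  1.273e+02 -6.400e+00 -2.900e+00  1.260e+01]
 [ 5.020e+02  2.012e+02 -5.600e+00 -6.000e-01  4.900e+00]
 [ 4.967e+02  7.200e+01  1.100e+00  9.000e-01  1.360e+01]
 [ 4.869e+02  5.100e+01  3.300e+00  4.300e+00  1.240e+01]
 [ 5.523e+02  2.367e+02 -4.000e+00 -1.900e+00  3.000e+00]
 [ 5.907e+02  2.431e+02  4.000e-01 -2.400e+00  3.200e+00]]
[1 1 1 1 1 0 0 1 0] -1.421961294009383 [-6.8071916  -1.13864611] 1.010285320412154
```

The gun has shifted 7 mm and turned 1.4°, within the 8 mm the task allows, so I hand in.

```bash
python3 -c "
from rig import manip
print(manip.finish_job())"
```

```text
the job is handed in; nothing more can be done
None
```

I squeezed the yellow gun's trigger fully home (span 39.6 mm), held it for about a second and let it spring back; the gun is still on its rest pointing at the vise, shifted about 7 mm and 1.4°, the red gun was left alone, and the job is handed in (no verdict was returned).

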